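Check a centrifuge rotor pin in a go / no-go snap gauge

ROBOT

A 7-joint arm with a two-finger parallel gripper is mounted at the origin on a cart in front of the work surface, level with it; the furniture and walls round the work are solid. World frame = base frame: x ahead of the robot, y to its left, z up, the work surface at z = 0. Lengths are in m, angles in rad, forces in N, time in s.
With the tool pointing down it reaches from about 0.35 to 0.9 m from the base axis. Payload 8.1 kg.
Tool frame: the origin (TCP) lies between the finger pads; the fingertips stand ahead of it and the grasp point (between the pads) is the TCP (ctrl.nose_length is the z of the fingertips in the tool frame, in m); z points along the fingers, y is the line along which they close (so a half turn about z gives the same grasp; the last joint's range is limited). The gripper opens to 92 mm and grips with 3 to 60 N. Pads are 19 mm wide; open, the fingers measure 130 mm over their backs; the gripper's body (75 mm by 190 mm) begins 47 mm behind the grasp point.
Start: joints at [1.004, 0.434, 0.025, 1.573, -0.012, 1.134, -0.075], TCP at [0.28, -0.559, 0.246] pointing down, gripper open.
Joint ranges: [-2.62, 2.62], [-0.44, 2.09], [-1.27, 1.32], [0.08, 2.57], [-1.32, 4.46], [0.12, 2], [-2.74, 2.74]. Speed limits (rad/s): [2.22, 2.22, 3.01, 3.01, 3.14, 3.14, 3.14].

INTERFACE

Orientations are given as [roll, pitch, yaw] about the fixed x, y, z axes, in that order (R = Rz(yaw) Ry(pitch) Rx(roll)).
In Python, from plant import telemetry, eyes, hand_in, ctrl gives the robot as it stands.
- The arm moves only by the tool jog_arm, never from a script. Its argument "increments" is a list that holds one entry, the list of rows, each a list of 5 numbers: the opening, from 0 (shut) to 1 (fully open), then the shift along the tool's x, y, z in units of 0.03 m (1.0 is 0.03 m), then the turn about the tool's z in units of 0.15 rad (1.0 is 0.15 rad). A call has 1 to 20 rows; each row shifts and turns the commanded pose from where the row before left it, along the tool's axes as they then stand; what a row does not reach is not made up. A row lasts 1/8 s, in which the tool goes at most 62.5 mm and 10.7 degrees, less where a joint would pass 70% of its speed; a pose out of reach is approached as far as the arm can. A call with a number of a shift or a turn outside -1 to 1 is refused whole. A call with a gripper value outside its range is refused whole. The fingers move at their own pace and stop on an object; "squeeze" is the grip in N (left out, the last holds). Time passes only in rows, so rows that do not move let the fingers close. It gives the time, the measured TCP pose, the force, the opening and the grip force at its end, in the units of the state.
- telemetry.sense(): the state, without advancing time (a new reading comes with each control period).
- eyes.snapshot(name): name is "scene" or "top" or "wrist"; returns a dict with "color" (400x640x3 uint8, red, green, blue), "fx", "fy", "cx", "cy" (pixels), "k1" (the pictures are not rectified: a ray, as slopes to the right and down, at radius r is drawn at 1 + k1 r^2 times it, then the intrinsics apply), "extrinsics" (4x4, takes a point from camera to world coordinates). Camera axes: x right, y down, z forward; pixel columns grow to the right and rows downward; lengths in m; the calibration is good to about 2 mm. A picture is of the moment at which its call begins. There is no depth.
- hand_in(): hands the job in; it is judged then, once.
The state is a dict: "time_s": time; "joint_pos": joint angles; "qvel": joint speeds; "tau": joint torques, N m; "ee_pos": TCP position; "tcp_rot": TCP orientation; "force": force on the tool from outside, world axes, zero at the start; "wrist_torque": the same for the moment, N m; "gripper_width": opening from 0.0 (shut) to 1.0 (fully open); "grip_force": force on a finger pad.
Only numpy, scipy, OpenCV 4.12 (cv2) and the standard library are available. Lean on these libraries where they do the work, as an engineer would, in place of code of your own. Each camera call takes 0.05 s, during which the arm holds its last target. There are 200 camera calls.

TASK

Check the centrifuge's steel rotor pin for wear: take it from the black-ringed socket by its blue grip, slide its upright shank through the green go gap of the snap gauge and on until the red no-go gap stops it, and keep it pressed there with a light hand (about 10 N) for a second; never force it. Then stand the pin fully home in the green-ringed socket of the holder and let go, leaving the bottle, the vial and the marker where they are.

Things in the scene. Friction and masses are not known exactly. Their poses are not given: they have to be found in the camera images.
- pin: Rotor pin, 90 mm tall, about 0.12 kg, upright in the black-ringed socket. Origin at the centre of its foot, z up. Steel round shank, diameter 16 mm, z = 0 to 50 (foot chamfered 1.5 mm); steel collar, diameter 26 mm, z = 50 to 53; blue square grip 24 x 24 mm, sides along x and y, z = 53 to 90. Its heading does not matter.
- gauge: Snap gauge, aluminium and steel, 169 x 84 mm, 44 mm high, bolted down. Origin on the worktop, mid channel; x runs along the channel in the pushing direction, from the flared mouth (x = -72) to the closed end (x = 94), y across, z up. The channel is open above and has no floor (the worktop shows, z = 0); all gap faces stand at z = 30 to 44. Axes of its points are the same.
- gauge_mouth (a point): Middle of the flared mouth at x = -72 of the gauge, level with its top (44 mm above the worktop). Two slanted steel lead-in plates narrow the channel from 44 mm wide here to 18 mm at x = -45.
- go_gap (a point): Middle of the green go gap, x = -35 of the gauge, level with its top. Gap 18 mm wide, from x = -45 to -25; beyond it lies a chamber 30 mm wide. For a check the pin's foot must be lower than 30 mm, the pin upright (within 0.2 rad) and within 4 mm of the middle of the channel, here and at the no-go.
- chamber (a point): Fixed point in the chamber, x = 0, at top level. Ahead are the red no-go anvils, 11 mm gap, their face set at x = 12 to 52, differently each time and not reported: find it by feel. A centred shank stops with its axis 6 mm before that face; the anvils yield from 3 N, then 2.5 N per mm, and are rigid after 7 mm. Afterwards the pin may be lifted straight out.
- holder: White pin holder, block 60 x 130 x 35 mm (x, y, z), fixed to the worktop, origin at the centre of its underside, z up. Two round sockets 19 mm wide and 25 mm deep (floor 10 mm above the worktop), at y = -35 with a black ring and at y = +35 with a green ring round the mouth.
- plain_socket (a point): Centre of the mouth of the black-ringed socket, on the holder's top, 35 mm above the worktop; the pin stands in it at the start.
- green_socket (a point): Centre of the mouth of the green-ringed socket, on the holder's top, 35 mm above the worktop; the pin must stand in it at the end, its foot on the socket floor 25 mm lower.
- oil_drop: Small brown dropper bottle with black cap, 34 mm wide, 78 mm tall, standing loose beyond the work; origin at the centre of its base. Leave alone.
- vial: White vial with red cap, 19 mm wide, 90 mm tall, standing loose beyond the gauge; origin at the centre of its base. Leave alone.
- marker: Black marker, 144 mm long, 12 mm thick, lying loose between holder and gauge; origin at the middle of its underside. Leave alone.
Not all that is in view belongs to the job. Of the things that look like the pin, the largest one is meant.

How it is judged:
On the way, in this order (a step that is already met when the one before it is completed fails the run):
1. the shank stands upright between the green go anvils, its foot below 30 mm (x of pin in the frame of gauge between -0.045 and -0.02 m and y of pin in the frame of gauge between -0.004 and 0.004 m and z of pin in the frame of gauge below 0.03 m and angle between pin's own z axis and vertical below 0.2 rad), for 0.05 s.
2. past the go gap, the shank is pressed with more than 6 N against the red no-go anvils for 0.5 s (x of pin in the frame of gauge above 0.002 m and contact force between pin and gauge above 6 N and y of pin in the frame of gauge between -0.004 and 0.004 m and z of pin in the frame of gauge below 0.03 m and angle between pin's own z axis and vertical below 0.2 rad), for 0.5 s.
At the end, for the whole second after the job is handed in: The pin stands at rest in the green-ringed socket: foot within 5 mm of the socket's centre line and within 4 mm of its floor, upright within 0.12 rad (horizontal distance between pin and green_socket below 0.005 m and z of pin in the frame of holder below 0.014 m and angle between pin's own z axis and vertical below 0.12 rad and linear speed of pin below 0.02 m/s); the robot touches nothing.
It fails at once if the pin is forced at the no-go gap: more than 16 N between pin and gauge beyond the go gap (x of pin in the frame of gauge above 0 m and contact force between pin and gauge above 16 N).
It fails at once if the pin is jammed: more than 25 N between pin and gauge (contact force between pin and gauge above 25 N).
It fails at once if the bottle is moved more than 20 mm (distance of oil_drop from where it was at the start of the episode above 0.02 m).
It fails at once if the vial is moved more than 20 mm (distance of vial from where it was at the start of the episode above 0.02 m).
It fails at once if the marker is moved more than 20 mm (distance of marker from where it was at the start of the episode above 0.02 m).
It also fails if it takes over 69 s, if anything falls off the work surface, if the arm or the gripper's body presses on something with over 40 N, if the wrist force passes 120 N, or if a joint passes its speed limit or range.

## Working session

There is one attempt and no reset: what is moved stays moved. The work goes in short steps, Python scripts to look and compute and a tool call to move; the robot and the scene stay as the last step left them, time stands still between calls to the robot, and variables do not carry over. Pictures are saved under pics/ and viewed, at most 10 in all, crops included, and the job is handed in when it is done.

Besides the shell and the picture viewer there is one more tool, called by a JSON object that holds its "op" and its "data", one argument or row to a line. jog_arm: Moves the arm, as the interface text tells. Its arguments: {"type":"object","properties":{"increments":{"type":"array"},"squeeze":{"type":"number"}},"required":["increments"]}

```bash
ls; mkdir -p pics; python3 - <<'E'
from plant import telemetry, eyes, ctrl
import cv2
for n in("top","scene"):
    s=eyes.snapshot(n); cv2.imwrite(f"pics/{n}0.png",s["color"][:,:,::-1]); print(n,s["fx"],s["cx"],s["cy"],s["k1"],s["extrinsics"].round(3).tolist())
print(telemetry.sense()); print(ctrl.nose_length)
E
```

```text
pics
top 507.37545906846066 317.2473976847669 196.86209604828608 -0.10190704020758234 [[0.028, -0.989, 0.145, 0.34], [-1.0, -0.026, 0.015, -0.096], [-0.011, -0.146, -0.989, 1.175], [0.0, 0.0, 0.0, 1.0]]
scene 406.7789076334657 310.96706825229427 200.33612870149133 -0.005490563088808845 [[-0.588, -0.545, 0.597, 0.016], [-0.808, 0.403, -0.429, 0.268], [-0.007, -0.735, -0.678, 0.638], [0.0, 0.0, 0.0, 1.0]]
{'time_s': 0.1, 'joint_pos': array([ 1.00441716,  0.43514773,  0.02493076,  1.57400823, -0.01158421,
        1.1340044 , -0.07511449]), 'qvel': array([ 0.0012997 , -0.00028521,  0.00053016, -0.0007663 ,  0.00047587,
        0.00158053, -0.00092207]), 'tau': array([ 3.72321170e-03, -6.69136262e+01,  9.87792425e-01, -3.15143538e+01,
       -6.05920935e-02,  3.73748050e-02,  6.24513723e-05]), 'ee_pos': array([ 0.27935848, -0.55860338,  0.24502558]), 'tcp_rot': array([-3.14017505e+00,  1.25676632e-04,  4.63740877e-01]), 'force': array([-0.49894347, -0.16340594,  0.41161351]), 'wrist_torque': array([ 0.03143249, -0.03280391, -0.01827981]), 'grip_force': 0.0, 'gripper_width': 1.0012848750849586}
0.019
```

View pics/top0.png

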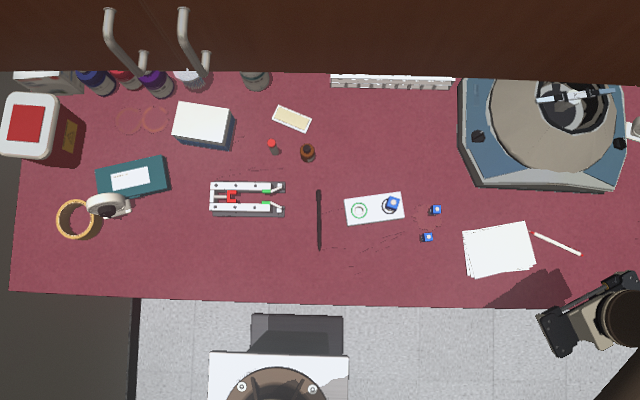

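View pics/scene0.png

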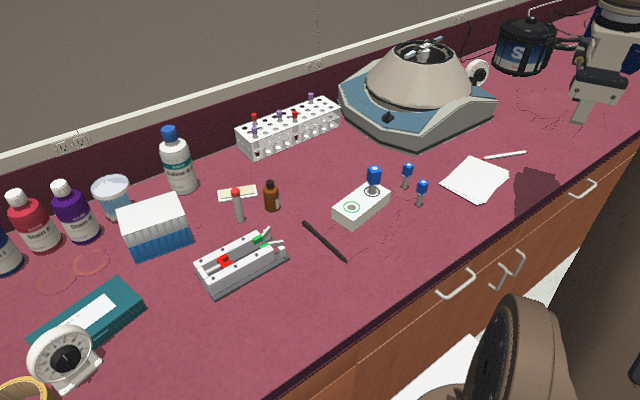

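The top view shows the holder at (374,208), with its green ring at (359,211) and the pin's blue grip at (393,203). The gauge is at (247,198) with its mouth to the right (285), so it pushes towards world +y. The marker is at (319,220), the bottle at (307,152) and the vial at (272,145). The two small blue pins at (436,210) and (428,237) are decoys. The scene view agrees with this.

```bash
cat > h.py <<'E'
import numpy as np, cv2
from plant import telemetry, eyes
def px2w(s,uv,z):
    K=np.array([[s["fx"],0,s["cx"]],[0,s["fy"],s["cy"]],[0,0,1]])
    p=cv2.undistortPoints(np.float64(uv).reshape(-1,1,2),K,np.array([s["k1"],0,0,0])).reshape(-1,2)
    E=s["extrinsics"]; d=np.c_[p,np.ones(len(p))]@E[:3,:3].T; c=E[:3,3]
    return (c+d*((z-c[2])/d[:,2:]))[:,:2]
def w2px(s,P):
    E=s["extrinsics"]; q=(np.float64(P).reshape(-1,3)-E[:3,3])@E[:3,:3]
    x=q[:,:2]/q[:,2:]; x=x*(1+s["k1"]*(x**2).sum(1,keepdims=True))
    return x*[s["fx"],s["fy"]]+[s["cx"],s["cy"]]
def blobs(m,roi=None,amin=15):
    m=m.astype(np.uint8)
    if roi: k=np.zeros_like(m); u0,v0,u1,v1=roi; k[v0:v1,u0:u1]=1; m=m*k
    n,l,st,c=cv2.connectedComponentsWithStats(m)
    return [(c[i],st[i],l==i) for i in np.argsort(-st[1:,4])+1 if st[i,4]>=amin]
def masks(s):
    r,g,b=[s["color"][:,:,i].astype(int) for i in range(3)]
    return dict(blue=(b>r+60)&(b>g+40),green=(g>r+40)&(g>b+40),red=(r>g+120)&(r>b+120),light=(np.minimum(np.minimum(r,g),b)>120))
E
python3 - <<'E'
from h import *
s=eyes.snapshot("top"); m=masks(s)
for n,roi,z in(("blue",(380,190,450,250),.09),("green",(340,190,380,230),.035),("green",(200,170,300,225),.044),("red",(200,170,300,225),.044),("light",(335,180,412,230),.035),("light",(200,170,295,225),.044)):
    for c,st,k in blobs(m[n],roi,4):
        pts=np.argwhere(k)[:,::-1].astype(np.float32); 
        w=px2w(s,pts,z).astype(np.float32); R=cv2.minAreaRect(w*1000)
        print(n,c.round(1),st[4],px2w(s,c,z).round(4).tolist(),np.round(R[0],1),np.round(R[1],1),round(R[2],1))
E
```

```text
blue [392.4 202.2] 98 [[0.4923, -0.2423]] [ 492.5 -242.5] [24.  23.6] 72.8
blue [436.4 209.1] 57 [[0.4799, -0.3378]] [ 480.1 -338.1] [15.3 17.9] 89.8
blue [427.9 236.5] 53 [[0.4203, -0.3193]] [ 420.1 -319.3] [17.2 17.1] 9.4
green [354.3 210.8] 26 [[0.4781, -0.1636]] [ 478.2 -165. ] [34.3 18.7] 16.8
green [364.  208.6] 18 [[0.4837, -0.1854]] [ 483.4 -184.3] [30.9 11.9] 18.0
green [265.8 190.9] 26 [[0.517, 0.0376]] [516.9  37.2] [ 6.5 18.8] 8.7
green [265.5 202. ] 24 [[0.4916, 0.0373]] [491.6  37.3] [ 4.6 15.9] 1.6
red [230.5 195.5] 78 [[0.5044, 0.1175]] [503.2 116.4] [27.9 18.3] 3.0
light [372.  208.6] 1428 [[0.4843, -0.2035]] [ 485.6 -207.8] [ 63.3 132.7] 9.4
light [393.  201.8] 35 [[0.501, -0.2511]] [ 500.6 -251.1] [12.8 13.1] 46.1
light [241.8 196.4] 1212 [[0.503, 0.0917]] [503.7  83.9] [165.1  67.9] 89.9
```

{"op": "jog_arm", "data": {
  "increments": [
    [[1,0,0,0,1],[1,0,0,0,1],[1,0.87,-0.92,0.08,0],[1,0.87,-0.92,0.08,0],[1,0.87,-0.92,0.08,0],[1,0.87,-0.92,0.08,0],[1,0.87,-0.92,0.08,0],[1,0.87,-0.92,0.08,0],[1,0.87,-0.92,0.08,0],[1,0.87,-0.92,0.08,0],[1,0.87,-0.92,0.08,0],[1,0.87,-0.92,0.08,0],[1,0,0,0,0],[1,0,0,0,0]]
  ],
  "squeeze": 40
}}

```text
time_s: 1.9
ee_pos: [0.4916, -0.2447, 0.2215]
tcp_rot: [3.141, 0.001, 0.163]
force: [-1.3, 0.2, -0.5]
gripper_width: 1.002
grip_force: 0.0
```

```bash
python3 - <<'E'
from h import *
s=eyes.snapshot("wrist"); cv2.imwrite("pics/w1.png",s["color"][:,:,::-1]); print(s["fx"],s["k1"],s["extrinsics"].round(3).tolist())
t=telemetry.sense(); print(t["time_s"],t["ee_pos"].round(4),t["tcp_rot"].round(3),t["force"].round(2))
m=masks(s)
for n,z in(("blue",.09),("green",.035),("light",.035)):
    for c,st,k in blobs(m[n],None,60)[:4]:
        w=px2w(s,np.argwhere(k)[:,::-1],z).astype(np.float32); R=cv2.minAreaRect(w*1000)
        print(n,c.round(1),st[:5],px2w(s,c,z).round(4).tolist(),np.round(R[0],1),np.round(R[1],1),round(R[2],1))
E
```

```text
334.86949003367977 -0.019983261243351817 [[0.164, -0.946, -0.28, 0.569], [-0.987, -0.157, -0.047, -0.231], [0.0, 0.284, -0.959, 0.361], [0.0, 0.0, 0.0, 1.0]]
1.95 [ 0.4914 -0.2452  0.2216] [3.141e+00 1.000e-03 1.620e-01] [-0.71 -0.26 -0.29]
blue [317.9 195.6] [300 176  35  42 781] [[0.495, -0.2408]] [ 494.1 -241.3] [25.8 29.7] 71.6
blue [420.6 211.5] [409 200  26  25 418] [[0.4955, -0.3293]] [ 494.7 -329.9] [20.2 21.8] 1.3
blue [387.7 266.4] [378 254  22  27 416] [[0.4403, -0.313]] [ 439.7 -313.9] [25.8 19.4] 9.3
green [ 27.  137.2] [ 17 133  21  11 174] [[0.4919, 0.0464]] [492.   46.4] [ 9.  20.1] 0.3
green [ 24.4 110.4] [ 14 106  22  10 154] [[0.5174, 0.047]] [517.3  46.5] [ 7.8 20.6] 5.2
green [254.3 181.1] [232 165  34  35 122] [[0.4844, -0.1779]] [ 483.1 -174.2] [34.7 28.9] 32.0
light [317.3 128.7] [     0      0    640    282 135471] [[0.5451, -0.2316]] [ 520.5 -237.2] [275.6 705.8] 9.4
light [355.1 332.7] [ 239  313  208   41 4378] [[0.3254, -0.3114]] [ 324.  -294.8] [ 51.4 242.5] 14.6
light [240.8 395.7] [  53  391  360    9 2668] [[0.2113, -0.19]] [ 209.1 -177. ] [ 14.5 450.5] 9.9
light [217.7 323.2] [207 314  22  19 243] [[0.3121, -0.1542]] [ 312.7 -154.1] [14.  31.7] 69.6
```

View pics/w1.png

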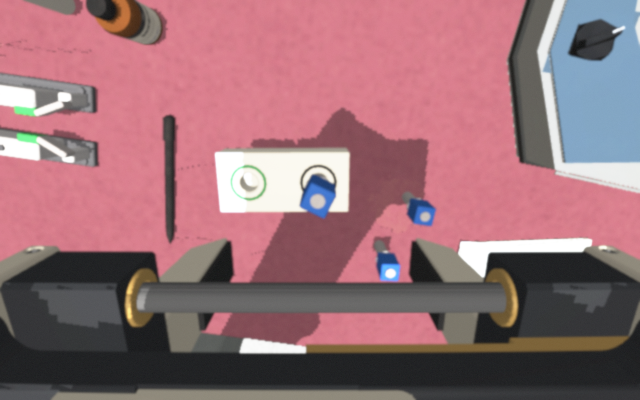

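The wrist view shows the pin's grip at (318,196), with its top-face dot near (317,201). The green ring is at (249,182). The grip is turned relative to the holder, so I'll enlarge it to get the heading.

```bash
python3 - <<'E'
from h import *
s=eyes.snapshot("wrist"); c=s["color"][160:230,210:360,::-1]
cv2.imwrite("pics/w1c.png",cv2.resize(c,None,fx=5.3,fy=5.3,interpolation=cv2.INTER_CUBIC))
r,g,b=[s["color"][:,:,i].astype(int) for i in range(3)]
k=np.zeros(r.shape,bool); k[190:212,306:330]=1
dot=k&(r>110)&(abs(b-r)<70)
for cc,st,_ in blobs(dot,None,5): print(cc,st,px2w(s,cc,.09))
E
```

```text
[316.71505376 200.51075269] [309 193  16  16 186] [[ 0.49033125 -0.24106133]]
[328.33333333 209.16666667] [327 206   3   6  12] [[ 0.48437784 -0.25200405]]
```

View pics/w1c.png

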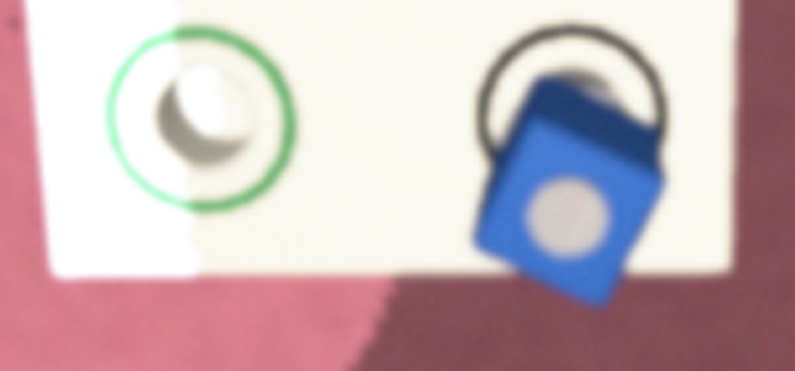

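The crop shows the grip's top-face corners at about (537,115), (665,180), (603,307) and (473,240), which is about 25° to the holder. The green ring's centre is at (202,119) and the black ring's x is about 572.

```bash
python3 - <<'E'
from h import *
s=eyes.snapshot("wrist")
f=lambda a:np.float64(a)/5.3+[210,160]-0.4
w=px2w(s,f([[537,115],[665,180],[603,307],[473,240]]),.1)
print(w.round(4),w.mean(0)); d=np.roll(w,-1,0)-w; print(np.linalg.norm(d,axis=1),np.degrees(np.arctan2(d[:,1],d[:,0]))%90)
print("green/black",px2w(s,f([[202,119],[572.5,119]]),.035)); t=telemetry.sense(); print(t["ee_pos"],t["tcp_rot"])
E
```

```text
[[ 0.5082 -0.2338]
 [ 0.5013 -0.2546]
 [ 0.4797 -0.2486]
 [ 0.4872 -0.2271]] [ 0.4940843  -0.24104215]
[0.0218712  0.02248271 0.02276727 0.02206599] [71.72565754 74.63116434 70.74616309 72.36672897]
green/black [[ 0.48214372 -0.1721551 ]
 [ 0.49341192 -0.24100389]]
[ 0.49136855 -0.24540893  0.22173935] [3.14114187e+00 3.81766248e-04 1.61667725e-01]
```

{"op": "jog_arm", "data": {
  "increments": [
    [[0.65,0,0,0,0.78],[0.65,0,0,0,0.78],[0.65,0,0,0,0.78],[0.65,0,0,0,0.78],[0.65,0.02,-0.16,0.56,0],[0.65,0,0,1,0],[0.65,0,0,1,0],[0.65,0,0,1,0],[0.65,0,0,0.7,0],[0.65,0,0,0.3,0],[0.65,0,0,0,0],[0.65,0,0,0,0]]
  ],
  "squeeze": 50
}}

```text
time_s: 3.55
ee_pos: [0.4946, -0.2402, 0.0858]
tcp_rot: [3.141, -0.001, -0.305]
force: [0.2, 0.7, 0.2]
gripper_width: 0.649
grip_force: 0.0
```

{"op": "jog_arm", "data": {
  "increments": [
    [[0,0,0,0,0],[0,0,0,0,0],[0,0,0,0,0],[0,0,0,0,0],[0,0,0,0,0],[0,0,0,0,0]]
  ],
  "squeeze": 50
}}

```text
time_s: 4.3
ee_pos: [0.494, -0.2403, 0.085]
tcp_rot: [3.141, -0.0, -0.305]
force: [-1.0, -2.4, 0.6]
gripper_width: 0.259
grip_force: 49.9
```

{"op": "jog_arm", "data": {
  "increments": [
    [[0,0,0,-0.4,0],[0,0,0,-0.7,0],[0,0,0,-0.7,0],[0,0,0,-0.5,0],[0,0,0,0,-0.7],[0,0,0,0,-0.7],[0,0,0,0,-0.63],[0,0.05,-0.7,0,0],[0,0.05,-0.9,0,0],[0,0.05,-0.9,0,0],[0,0.05,-0.9,0,0],[0,0.05,-0.9,0,0],[0,0.05,-0.9,0,0],[0,0,-0.9,0,0],[0,0,-0.9,0,0],[0,0,0,0,0],[0,0,0,0,0]]
  ]
}}

```text
time_s: 6.42
ee_pos: [0.503, -0.0301, 0.1541]
tcp_rot: [3.141, 0.0, 0.0]
force: [-0.4, -0.4, -2.1]
gripper_width: 0.261
grip_force: 49.9
```

```bash
python3 - <<'E'
from h import *
s=eyes.snapshot("wrist"); cv2.imwrite("pics/w2.png",s["color"][:,:,::-1])
t=telemetry.sense(); print(t["time_s"],t["ee_pos"].round(4),t["tcp_rot"].round(3),t["force"].round(2))
m=masks(s)
for n,z in(("blue",.16),("green",.044),("red",.044)):
    for c,st,k in blobs(m[n],None,60)[:4]:
        w=px2w(s,np.argwhere(k)[:,::-1],z).astype(np.float32); R=cv2.minAreaRect(w*1000)
        print(n,c.round(1),st[:5],px2w(s,c,z).round(4).tolist(),np.round(R[0],1),np.round(R[1],1),round(R[2],1))
E
```

```text
6.475 [ 0.503  -0.0305  0.154 ] [ 3.141e+00  0.000e+00 -1.000e-03] [ 0.2  -0.22 -1.63]
blue [320.8 275.5] [293 270  56  12 655] [[0.5079, -0.029]] [507.9 -28.9] [ 5.5 24.5] 0.1
blue [321.6 315.2] [295 313  52   6 270] [[0.4874, -0.0293]] [487.2 -28.9] [ 2.7 23.6] 0.0
green [493.6 228.2] [472 209  44  40 278] [[0.4859, -0.167]] [ 485.4 -166.9] [34.2 33.3] 89.9
green [234.6 219. ] [224 215  22   9 195] [[0.4935, 0.0391]] [493.5  39.2] [ 6.7 17. ] 0.1
green [231.7 187.5] [221 184  23   8 177] [[0.5191, 0.0395]] [519.1  39.2] [ 5.5 17.3] 0.0
red [218.1  29.7] [203  13  31  34 794] [[0.6293, 0.0408]] [629.3  40.8] [20.2 20.4] 72.3
red [131.8 204.4] [118 188  32  34 660] [[0.5055, 0.119]] [505.2 117.8] [27.  21.3] 0.1
```

View pics/w2.png

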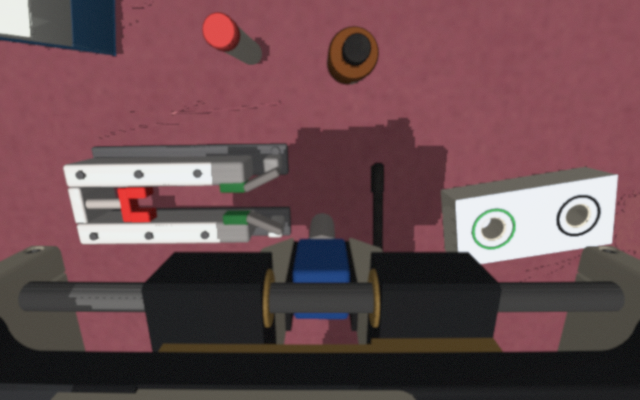

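The wrist view shows the pin gripped at (321,292). The gauge spans (65–290, 145–243), with green anvils at (232,188) and (235,219) and red anvils at (132,204). The marker is at (377,210). I'll take a closer crop for the channel's centre line.

```bash
python3 - <<'E'
from h import *
s=eyes.snapshot("wrist"); c=s["color"][140:250,60:300,::-1]
cv2.imwrite("pics/w2c.png",cv2.resize(c,None,fx=3.33,fy=3.33,interpolation=cv2.INTER_CUBIC))
E
```

```text
(no output)
```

View pics/w2c.png

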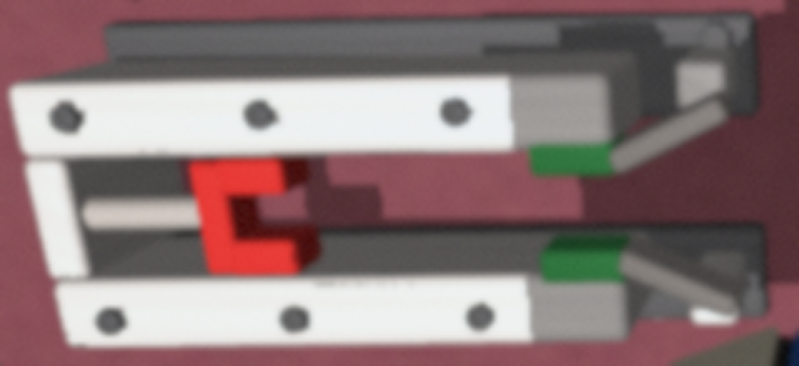

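The crop shows the rail screws at (66,117), (260,115), (455,112) and (110,321), (294,319), (480,316). The green inner edges are at v≈175 and 249, and the red anvil faces are at about u=303–315.

```bash
python3 - <<'E'
from h import *
s=eyes.snapshot("wrist")
f=lambda a:px2w(s,np.float64(a)/3.33+[60,140]-0.35,.044).round(4)
a=f([[66,117],[260,115],[455,112]]);b=f([[110,321],[294,319],[480,316]])
print("screws",a,b,(a+b)/2)
print("anvil in",f([[570,175],[590,249]]))
print("rails in",f([[20,158],[515,150],[58,285],[530,277]]))
print("rails out",f([[10,86],[605,75],[70,346],[628,340]]))
print("green end",f([[530,165],[612,165],[543,262],[627,262]]), "red face",f([[282,185],[300,262]]), "closed end",f([[12,120],[62,330]]))
E
```

```text
screws [[0.5294 0.1552]
 [0.5298 0.1099]
 [0.5304 0.0649]] [[0.479  0.1547]
 [0.4796 0.1094]
 [0.4805 0.0642]] [[0.5042  0.15495]
 [0.5047  0.10965]
 [0.50545 0.06455]]
anvil in [[0.5155 0.0398]
 [0.4975 0.0364]]
rails in [[0.5197 0.1681]
 [0.5215 0.052 ]
 [0.4883 0.1657]
 [0.4905 0.0512]]
rails out [[0.5367 0.1668]
 [0.5388 0.0301]
 [0.4724 0.166 ]
 [0.4743 0.0289]]
green end [[0.5179 0.0488]
 [0.5179 0.0299]
 [0.4942 0.0478]
 [0.4942 0.0279]] red face [[0.5132 0.1073]
 [0.4942 0.1058]] closed end [[0.5288 0.1681]
 [0.4766 0.1671]]
```

```bash
python3 - <<'E'
from h import *
s=eyes.snapshot("wrist"); c=s["color"]
for v in range(204,250,2): print(v,c[v,318:324].mean(0).round().astype(int))
for x in(.508,.510,.512): print(x,w2px(s,[[x,-.03,.079]]))
print("row", [tuple(int(k) for k in c[225,u]) for u in range(300,344,2)])
E
```

```text
204 [84 48 54]
206 [84 47 54]
208 [86 48 55]
210 [85 48 55]
212 [82 52 56]
214 [75 66 66]
216 [73 69 67]
218 [73 69 68]
220 [73 70 68]
222 [73 69 68]
224 [72 70 68]
226 [73 70 68]
228 [73 70 68]
230 [74 71 69]
232 [73 70 69]
234 [84 81 79]
236 [123 118 115]
238 [ 98  98 105]
240 [29 44 74]
242 [18 38 72]
244 [18 38 72]
246 [18 39 73]
248 [17 39 72]
0.508 [[321.45425559 216.23581538]]
0.51 [[321.45420809 213.42428221]]
0.512 [[321.45415899 210.59847892]]
row [(121, 69, 77), (122, 70, 78), (117, 66, 74), (95, 56, 61), (83, 49, 54), (75, 57, 59), (69, 66, 64), (71, 68, 67), (72, 69, 66), (73, 70, 68), (72, 69, 68), (73, 71, 69), (74, 71, 70), (71, 69, 67), (70, 68, 66), (71, 69, 66), (68, 65, 63), (79, 56, 59), (88, 53, 58), (86, 49, 55), (85, 47, 53), (84, 48, 54)]
```

{"op": "jog_arm", "data": {
  "increments": [
    [[0,0,0,0,-0.1],[0,0.14,0,0,0],[0,0,0,0.6,0],[0,0,0,0.7,0],[0,0,0,0.7,0],[0,0,0,0.43,0],[0,0,-0.2,0,0],[0,0,-0.3,0,0],[0,0,-0.3,0,0],[0,0,-0.3,0,0],[0,0,-0.2,0,0],[0,0,-0.1,0,0],[0,0,0,0,0],[0,0,0,0,0]]
  ]
}}

```text
time_s: 8.38
ee_pos: [0.5066, 0.0119, 0.081]
tcp_rot: [3.141, 0.0, 0.015]
force: [0.3, 0.8, -1.0]
gripper_width: 0.261
grip_force: 49.9
```

{"op": "jog_arm", "data": {
  "increments": [
    [[0,0,-0.15,0,0],[0,0,-0.15,0,0],[0,0,-0.15,0,0],[0,0,-0.1,0,0],[0,0,0,0,0],[0,0,0,0,0]]
  ]
}}

```text
time_s: 9.12
ee_pos: [0.5064, 0.0287, 0.081]
tcp_rot: [3.141, -0.0, 0.015]
force: [0.7, -0.2, -1.3]
gripper_width: 0.254
grip_force: 49.9
```

{"op": "jog_arm", "data": {
  "increments": [
    [[0,0,-0.12,0,0],[0,0,-0.12,0,0],[0,0,-0.12,0,0],[0,0,0,0,0],[0,0,0,0,0]]
  ]
}}

```text
time_s: 9.75
ee_pos: [0.5062, 0.0396, 0.081]
tcp_rot: [3.141, 0.0, 0.015]
force: [-0.6, -0.3, -1.8]
gripper_width: 0.259
grip_force: 49.9
```

{"op": "jog_arm", "data": {
  "increments": [
    [[0,0,-0.15,0,0],[0,0,-0.15,0,0],[0,0,-0.15,0,0],[0,0,-0.15,0,0],[0,0,-0.15,0,0],[0,0,-0.15,0,0],[0,0,-0.15,0,0],[0,0,-0.15,0,0],[0,0,-0.15,0,0],[0,0,-0.15,0,0],[0,0,-0.1,0,0],[0,0,0,0,0],[0,0,0,0,0]]
  ]
}}

```text
time_s: 11.38
ee_pos: [0.5055, 0.0874, 0.081]
tcp_rot: [3.141, 0.0, 0.015]
force: [-0.7, 1.0, -0.9]
gripper_width: 0.257
grip_force: 49.9
```

{"op": "jog_arm", "data": {
  "increments": [
    [[0,0,-0.05,0,0],[0,0,-0.05,0,0],[0,0,-0.05,0,0],[0,0,-0.05,0,0],[0,0,-0.05,0,0],[0,0,-0.05,0,0],[0,0,0,0,0]]
  ]
}}

```text
time_s: 12.25
ee_pos: [0.5053, 0.0968, 0.081]
tcp_rot: [-3.142, -0.0, 0.015]
force: [-0.5, 0.3, -1.2]
gripper_width: 0.256
grip_force: 49.9
```

{"op": "jog_arm", "data": {
  "increments": [
    [[0,0,-0.05,0,0],[0,0,-0.05,0,0],[0,0,0,0,0]]
  ]
}}

```text
time_s: 12.62
ee_pos: [0.5053, 0.0998, 0.081]
tcp_rot: [-3.142, -0.0, 0.015]
force: [0.0, 0.2, -1.6]
gripper_width: 0.261
grip_force: 49.9
```

{"op": "jog_arm", "data": {
  "increments": [
    [[0,0,-0.04,0,0],[0,0,-0.04,0,0],[0,0,0,0,0],[0,0,0,0,0]]
  ]
}}

```text
time_s: 13.12
ee_pos: [0.5052, 0.1014, 0.0809]
tcp_rot: [3.141, 0.0, 0.015]
force: [0.1, -4.3, -0.5]
gripper_width: 0.255
grip_force: 49.9
```

{"op": "jog_arm", "data": {
  "increments": [
    [[0,0,-0.04,0,0],[0,0,-0.03,0,0],[0,0,0,0,0],[0,0,0,0,0]]
  ]
}}

```text
time_s: 13.62
ee_pos: [0.5051, 0.103, 0.0809]
tcp_rot: [3.14, 0.001, 0.014]
force: [0.1, -6.3, -0.2]
gripper_width: 0.259
grip_force: 49.9
```

{"op": "jog_arm", "data": {
  "increments": [
    [[0,0,-0.04,0,0],[0,0,-0.03,0,0],[0,0,0,0,0],[0,0,0,0,0]]
  ]
}}

```text
time_s: 14.12
ee_pos: [0.505, 0.1042, 0.0809]
tcp_rot: [3.139, 0.001, 0.014]
force: [0.4, -9.2, 0.3]
gripper_width: 0.258
grip_force: 49.9
```

{"op": "jog_arm", "data": {
  "increments": [
    [[0,0,-0.02,0,0],[0,0,0,0,0],[0,0,0,0,0]]
  ]
}}

```text
time_s: 14.5
ee_pos: [0.505, 0.1045, 0.0809]
tcp_rot: [3.139, 0.001, 0.014]
force: [0.6, -9.2, -0.4]
gripper_width: 0.261
grip_force: 49.9
```

{"op": "jog_arm", "data": {
  "increments": [
    [[0,0,0,0,0],[0,0,0,0,0],[0,0,0,0,0],[0,0,0,0,0],[0,0,0,0,0],[0,0,0,0,0],[0,0,0,0,0]]
  ]
}}

```text
time_s: 15.38
ee_pos: [0.505, 0.1046, 0.0808]
tcp_rot: [3.139, 0.001, 0.013]
force: [-0.9, -11.0, -0.4]
gripper_width: 0.259
grip_force: 49.9
```

{"op": "jog_arm", "data": {
  "increments": [
    [[0,0,0.1,0,0],[0,0,0.15,0,0],[0,0,0.15,0,0],[0,0,0,-0.4,0],[0,0,0,-0.7,0],[0,0,0,-0.8,0],[0,0,0,-0.6,0],[0,0,0.7,0,0],[0,0,0.9,0,0],[0,0,0.9,0,0],[0,0,0.9,0,0],[0,0,0.9,0,0],[0,0,0.9,0,0],[0,0,0.9,0,0],[0,0,0.7,0,0],[0,0,0,0,0],[0,0,0,0,0]]
  ]
}}

```text
time_s: 17.5
ee_pos: [0.5088, -0.108, 0.1565]
tcp_rot: [-3.141, -0.001, 0.016]
force: [1.5, 0.3, -1.1]
gripper_width: 0.26
grip_force: 49.9
```

```bash
python3 - <<'E'
from h import *
s=eyes.snapshot("wrist"); c=s["color"]; cv2.imwrite("pics/w3.png",c[:,:,::-1])
t=telemetry.sense(); print(t["time_s"],t["ee_pos"].round(4),t["tcp_rot"].round(3),t["force"].round(2))
for cc,st,k in blobs(masks(s)["green"],(330,100,640,300),40):
    pts=np.argwhere(k)[:,::-1]; e=cv2.fitEllipse(cv2.convexHull(pts.astype(np.float32))); print(st,e,px2w(s,e[0],.035))
    w=px2w(s,pts,.035).astype(np.float32); print(cv2.minEnclosingCircle(w*1000), w.min(0),w.max(0))
E
```

```text
17.55 [ 0.5087 -0.1078  0.1564] [-3.141 -0.     0.017] [ 0.2   0.74 -1.37]
[377 216  43  36 216] ((397.9048156738281, 235.42698669433594), (38.85797119140625, 42.89703369140625), 65.63646697998047) [[ 0.48201854 -0.17171657]]
((481.6273498535156, -171.61097717285156), 17.969205856323242) [ 0.46763283 -0.18956493] [ 0.49923488 -0.1541175 ]
```

View pics/w3.png

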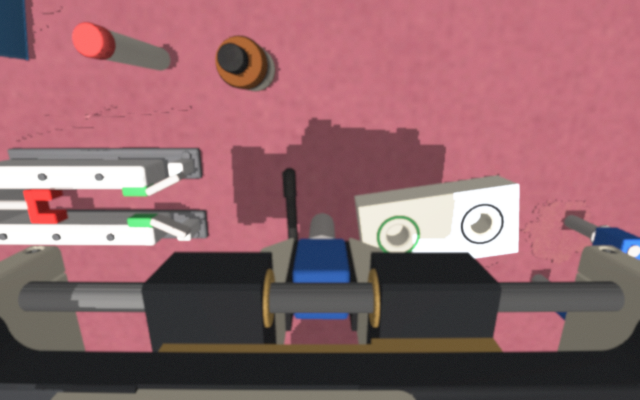

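The wrist view shows the green ring centred at (398,235) and the pin still upright between the pads at (321,225). The marker, bottle and vial are undisturbed. I'll check the foot's offset in the grip.

```bash
python3 - <<'E'
import cv2,numpy as np
for n in("w2","w3"):
    c=cv2.imread(f"pics/{n}.png").astype(int); k=(abs(c[:,:,2]-c[:,:,1])<12)
    for v in (219,225,231): u=np.where(k[v,300:345])[0]+300; print(n,v,u.min(),u.max())
    v=np.where(k[200:232,321])[0]+200; print(n,v.min())
E
```

```text
w2 219 313 331
w2 225 311 333
w2 231 310 333
w2 214
w3 219 313 331
w3 225 311 332
w3 231 311 333
w3 214
```

{"op": "jog_arm", "data": {
  "increments": [
    [[0,-0.3,0.7,0,0],[0,-0.3,0.7,0,0],[0,-0.32,0.7,0,0],[0,0,0,0.4,0],[0,0,0,0.5,0],[0,0,0,0.3,0],[0,0,0,0,0],[0,0,0,0,0],[0,0,0,0,0]]
  ]
}}

```text
time_s: 18.68
ee_pos: [0.4822, -0.1726, 0.1204]
tcp_rot: [3.141, -0.001, 0.015]
force: [-0.5, -0.3, -1.2]
gripper_width: 0.262
grip_force: 49.9
```

{"op": "jog_arm", "data": {
  "increments": [
    [[0,0,-0.03,0,0],[0,0,0,0.15,0],[0,0,0,0.15,0],[0,0,0,0.15,0],[0,0,0,0.1,0],[0,0,0,0,0]]
  ]
}}

```text
time_s: 19.42
ee_pos: [0.4816, -0.1716, 0.1032]
tcp_rot: [-3.141, 0.001, 0.015]
force: [0.5, -0.3, -1.8]
gripper_width: 0.259
grip_force: 49.9
```

Inside the socket with no force, so I'll continue to the floor (TCP 0.085).

{"op": "jog_arm", "data": {
  "increments": [
    [[0,0.02,0,0.15,0],[0,0,0,0.15,0],[0,0,0,0.15,0],[0,0,0,0.08,0],[0,0,0,0,0],[0,0,0,0,0]]
  ]
}}

```text
time_s: 20.18
ee_pos: [0.4825, -0.1717, 0.0877]
tcp_rot: [3.141, -0.0, 0.015]
force: [-1.1, 0.7, -1.5]
gripper_width: 0.258
grip_force: 49.9
```

{"op": "jog_arm", "data": {
  "increments": [
    [[0,0,0,0.05,0],[0,0,0,0.03,0],[0,0,0,0,0],[0,0,0,0,0]]
  ]
}}

```text
time_s: 20.68
ee_pos: [0.4825, -0.1717, 0.0853]
tcp_rot: [3.142, -0.0, 0.015]
force: [-0.1, -1.0, -1.1]
gripper_width: 0.258
grip_force: 49.9
```

{"op": "jog_arm", "data": {
  "increments": [
    [[0.3,0,0,0,0],[0.45,0,0,0,0],[0.6,0,0,0,0],[0.6,0,0,0,0],[0.6,0,0,-0.3,0],[0.6,0,0,-0.7,0],[0.6,0,0,-1,0],[0.6,0,0,-1,0],[0.6,0,0,-1,0],[0.6,0,0,0,0],[0.6,0,0,0,0]]
  ]
}}

```text
time_s: 22.05
ee_pos: [0.4821, -0.1716, 0.2051]
tcp_rot: [3.142, 0.0, 0.015]
force: [-0.3, -0.0, -0.7]
gripper_width: 0.602
grip_force: 0.0
```

```bash
python3 - <<'E'
from h import *
s=eyes.snapshot("wrist"); c=s["color"][120:320,200:460,::-1]; cv2.imwrite("pics/w4.png",cv2.resize(c,None,fx=2.5,fy=2.5))
t=telemetry.sense(); print(t["time_s"],t["ee_pos"].round(4)); print(w2px(s,[[.482,-.1718,.1],[.482,-.1718,.035]])) 
E
```

```text
22.1 [ 0.4819 -0.1715  0.2046]
[[322.58472374 209.80616398]
 [322.28425147 188.89508267]]
```

View pics/w4.png

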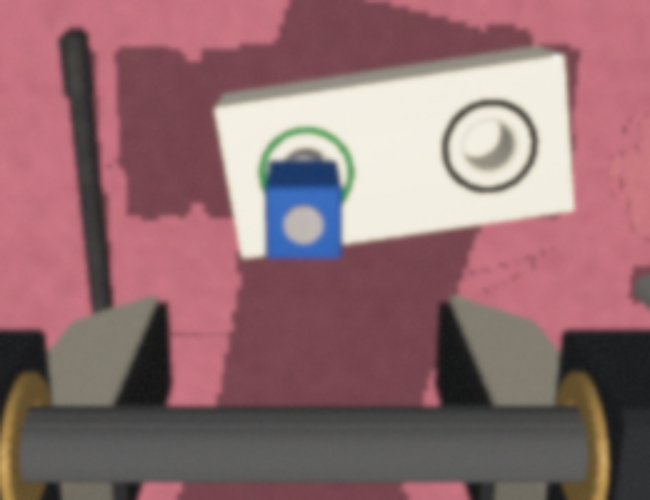

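The pin stands upright in the green-ringed socket. Its top dot is at crop (303,224), or pixel (321,209.6), against a predicted (322.6,209.8) when fully home. The gripper is clear.

```bash
python3 -c "
from plant import hand_in; print(hand_in())"
```

```text
the job is handed in; nothing more can be done
None
```

I passed the pin through the go gap and held it against the no-go at about 10 N for over a second (readings 9–11 N). I then stood it fully home in the green-ringed socket, released it and handed in at about 22 s; hand-in returned no verdict.

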